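# Lock a fresh drying cartridge into the bench gas dryer

### The arm

A 7-joint arm with a two-finger parallel gripper is mounted at the origin on a cart in front of the work surface, level with it; the furniture and walls round the work are solid. World frame = base frame: x ahead of the robot, y to its left, z up, the work surface at z = 0. Lengths are in m, angles in rad, forces in N, time in s.
With the tool pointing down it reaches from about 0.425 to 0.925 m from the base axis. Payload 6.8 kg.
Tool frame: the origin (TCP) lies on the mounting face of the last link; the fingertips stand 173 mm ahead of it and the grasp point (between the pads) lies 155 mm ahead of it; z points along the fingers, y is the line along which they close (so a half turn about z gives the same grasp; the last joint's range is limited). The gripper opens to 85 mm and grips with 20 to 120 N. Pads are 22 mm wide; open, the fingers measure 114 mm over their backs; the gripper's body (76 mm by 85 mm) begins 54 mm behind the grasp point. The pads swing forward as they close: fully open they stand 13 mm farther back than shut.
Start: joints at [1.026, 0.477, 0.022, 1.555, -0.011, 1.109, -0.083], TCP at [0.286, -0.612, 0.405] pointing down, gripper open.
Joint ranges: [-2.96, 2.96], [-0.34, 2.1], [-1.41, 1.46], [0.24, 2.44], [-1.37, 4.51], [0.17, 1.92], [-2.96, 2.96]. Speed limits (rad/s): [2.39, 2.39, 3.14, 3.14, 3.14, 3.14, 3.14].

### API

Orientations are given as a rotation vector (axis times angle).
In Python, from bench import r gives the robot as it stands.
- The arm moves only by the tool carry_out, never from a script. Its argument "moves" is a list of rows, each a list of 5 numbers: the shift along the tool's x, y, z in m, then the turn about the tool's z in rad, then the finger opening in m, from 0 to 0.0854. In form: [[dx, dy, dz, roll, claw], ...]. A call has exactly 8 rows; each row is the pose to reach, as a shift and turn from the pose commanded when the call began, along the tool's axes at that moment; what a row does not reach only later rows make up. A row lasts 1/10 s, in which the tool goes at most 50 mm and 8.59 degrees, less where a joint would pass 70% of its speed; a pose out of reach is approached as far as the arm can. A call with a gripper value outside its range is refused whole. The fingers move at their own pace and stop on an object; "force" is the grip in N (left out, the last holds). Time passes only in rows, so rows that repeat a pose let the fingers close, or fill a call up. It gives the time, the measured TCP pose, the force, the opening and the grip force at its end, in the units of the state.
- r.get_obs(): the state, without advancing time (a new reading comes with each control period).
- r.grab_frame(name): name is "side" or "top"; returns the picture (384x512x3 uint8, red, green, blue); there is no depth.
- r.calibration(name): a dict with "fx", "fy", "cx", "cy" (pixels), "k1" (the pictures are not rectified: a ray, as slopes to the right and down, at radius r is drawn at 1 + k1 r^2 times it, then the intrinsics apply), "rvec" (rotation vector, rad) and "tvec" (3), from world to camera coordinates, as OpenCV has them. Camera axes: x right, y down, z forward; pixel columns grow to the right and rows downward; lengths in m; the calibration is good to about 2 mm. A picture is of the moment at which its call begins. calibration takes no time and is no camera call.
- r.hand_in(): hands the job in; it is judged then, once.
The state is a dict: "clock": time; "joints": joint angles; "qvel": joint speeds; "tau": joint torques, N m; "tcp_pos": TCP position; "orientation": TCP orientation; "contact_force": force on the tool from outside, world axes, zero at the start; "moment": the same for the moment, N m; "grip_width": finger opening in m; "gripper_force": force on a finger pad.
Only numpy, scipy, OpenCV 4.12 (cv2) and the standard library are available. Lean on these libraries where they do the work, as an engineer would, in place of code of your own. Each camera call takes 0.05 s, during which the arm holds its last target. There are 200 camera calls.

### The job

Take the fresh cartridge (orange beads) and fit it into the bench dryer's bayonet socket: feel for the notches rather than forcing it, press it fully home against the spring, turn it clockwise until it meets the stop, then ease off and let go so that it rises into its lock. Press and turn gently, and leave the spent cartridge (dark green beads) and everything else standing where it is.

Things in the scene. Friction and masses are not known exactly. Their poses are not given: they have to be found in the camera images.
- fresh: Fresh cartridge: white ends, clear barrel with orange beads, about 160 g, standing upright. Origin: centre of its underside, z up. From the bottom: spigot 34 mm across, 25 mm long, tapered at its tip; then flange, barrel and cap 52 mm across up to 93 mm; then the grip wing.
- wing (a point): Middle of the fresh cartridge's grip wing: an upright bar on the cap, 46 mm along the cartridge's x, 14 mm thick along its y, 24 mm tall (93 to 117 mm above the underside). Pinch it across y and drive the cartridge by it.
- lugs (a point): Level of the lower faces of the fresh cartridge's two bayonet lugs, on its axis, 6 mm above its underside. The lugs stick out of the spigot along +x and -x to 22.5 mm from the axis, are 6 mm tall and 27 degrees wide.
- spent: Spent cartridge, the same in shape and size but with dark green beads, standing upright. Origin: centre of its underside. Stays where it is.
- dryer: Bench gas dryer, fixed: grey round housing on a 92 mm square foot plate, aluminium collar 72 mm across on top. Origin: centre of its underside, z up. Brass hose ports along +y and -y end 85 mm from the axis, below 40 mm; a dial gauge over the +y port reaches 74 mm.
- mouth (a point): Centre of the collar's flat rim, 72 mm above the bench. Bore 36.8 mm. Two facing notches in the rim, each 33 degrees wide, let the lugs in. The collar is clamped at its own angle: the notches (black marks) stand anywhere within 0.6 rad either way of the dryer's x axis, and no reading gives that angle. A turn anticlockwise is blocked.
- valve (a point): Top of the sprung valve at rest, 12 mm below the rim: 3.3 N first, 0.7 N more per mm. Lugs pass under the 8 mm ledge with the underside 20 mm or more below the rim (flange meets rim at 25 mm, about 12 N). Turned about 83 degrees clockwise (from above) they meet a stop (red dots), and, let go, rise 3 mm into the lock: underside 17 mm below the rim.
- beaker: Empty glass beaker, 57 mm wide, 72 mm tall. Origin: centre of its underside. Stays where it is.
- amber_dropper: Amber dropper bottle, 42 mm wide, 110 mm tall. Origin: centre of its underside. Stays where it is.
- timer: White bench timer, 48 x 64 x 59 mm. Origin: centre of its underside. Stays where it is.

How it is judged:
By the outcome, as a careful person would: the job done as asked, in the order asked, and still so for the second after the job is handed in, with the robot touching nothing.
It also fails if it takes over 64 s, if anything falls off the work surface, if the arm or the gripper's body presses on something with over 40 N, if the wrist force passes 120 N, or if a joint passes its speed limit or range.

## Working session

There is one attempt and no reset: what is moved stays moved. The work goes in short steps, Python scripts to look and compute and a tool call to move; the robot and the scene stay as the last step left them, time stands still between calls to the robot, and variables do not carry over. Pictures are saved under pics/ and viewed, at most 10 in all, crops included, and the job is handed in when it is done.

Besides the shell and the picture viewer there is one more tool, called after "Request:" as name([rows], argument=value, ...), one row to a line, values as JSON. carry_out: Moves the arm, as the interface text tells. Its arguments: {"type":"object","properties":{"moves":{"type":"array","items":{"type":"array","items":{"type":"number"}}},"force":{"type":"number"}},"required":["moves"]}

```bash
mkdir -p pics; ls
python3 - <<'E'
from bench import r
import cv2
for n in("side","top"):
    cv2.imwrite(f"pics/{n}0.png",cv2.cvtColor(r.grab_frame(n),cv2.COLOR_RGB2BGR)); print(r.calibration(n))
print(r.get_obs())
E
```

```text
pics
{'fx': 425.50841315953056, 'fy': 425.50841315953056, 'cx': 250.4266194357049, 'cy': 192.9834615392003, 'k1': -0.14429041750515348, 'rvec': array([ 0.07304457, -2.84380416,  1.29218548]), 'tvec': array([0.42074898, 0.27306582, 0.78869375])}
{'fx': 484.1807031168993, 'fy': 484.1807031168993, 'cx': 247.16865773935922, 'cy': 193.9322097720916, 'k1': -0.06778067122813752, 'rvec': array([ 2.18764149, -2.1386494 ,  0.16744373]), 'tvec': array([-0.31818382,  0.42068719,  1.40021183])}
{'clock': 0.1, 'joints': array([ 1.02587038,  0.47774173,  0.02235088,  1.55632746, -0.01149801,
        1.10930027, -0.08307278]), 'qvel': array([-4.81842604e-04, -2.02488909e-03,  2.54015670e-04, -1.90263331e-03,
       -3.35397668e-04, -2.16578461e-03,  7.17283795e-05]), 'tau': array([ 4.24347381e-03, -5.97759283e+01,  1.61348607e+00, -2.81953812e+01,
        1.28523240e-02,  4.97762507e-03, -3.84472912e-06]), 'tcp_pos': array([ 0.28547412, -0.61139871,  0.40381718]), 'orientation': array([-3.06540250e+00, -6.80443266e-01,  7.52104969e-04]), 'contact_force': array([ 0.25809239,  0.13115209, -0.29642762]), 'moment': array([-0.00950821,  0.01450831, -0.05061315]), 'gripper_force': 0.0, 'grip_width': 0.08535321039985366}
```

View pics/side0.png

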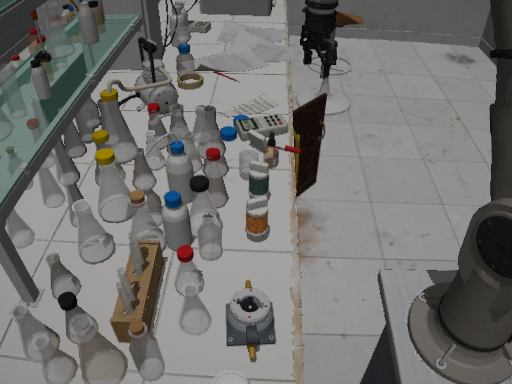

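View pics/top0.png

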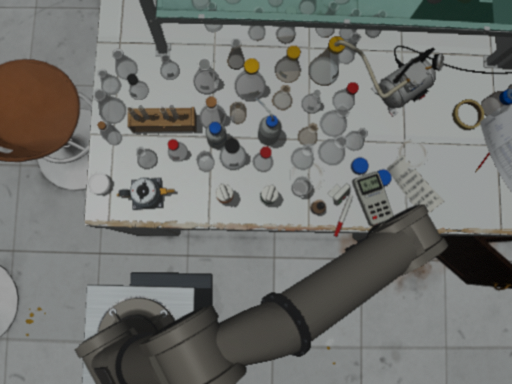

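The side view shows the dryer near (250,315), the fresh cartridge at (257,218) and the spent one at (259,180). In the top view they are at (147,192), (224,194) and (269,195).

```bash
cat > h.py <<'E'
import numpy as np, cv2
from bench import r
def cam(n):
    c=r.calibration(n); R=cv2.Rodrigues(np.array(c["rvec"]))[0]; return c,R,np.array(c["tvec"])
def on_plane(n,uv,z):
    c,R,t=cam(n); d=(np.array(uv,float)-[c["cx"],c["cy"]])/[c["fx"],c["fy"]]
    s=d.copy()
    for _ in range(20): s=d/(1+c["k1"]*(s@s))
    ray=R.T@np.append(s,1); o=-R.T@t
    return o+ray*(z-o[2])/ray[2]
def proj(n,p):
    c,R,t=cam(n); q=R@np.array(p,float)+t; s=q[:2]/q[2]
    return s*(1+c["k1"]*(s@s))*[c["fx"],c["fy"]]+[c["cx"],c["cy"]]
def grab(n): return cv2.cvtColor(r.grab_frame(n),cv2.COLOR_RGB2BGR)
E
python3 - <<'E'
from h import *
t=cv2.imread("pics/top0.png"); s=cv2.imread("pics/side0.png")
a=cv2.resize(t[165:225,85:285],None,fx=4,fy=4,interpolation=cv2.INTER_CUBIC)   # x4, origin (85,165)
b=cv2.resize(s[150:250,225:290],None,fx=3.5,fy=3.5,interpolation=cv2.INTER_CUBIC)
c=cv2.resize(s[275:365,215:290],None,fx=3.5,fy=3.5,interpolation=cv2.INTER_CUBIC)
im=np.zeros((600,800,3),np.uint8); im[:240]=a; im[245:245+b.shape[0],:b.shape[1]]=b; im[245:245+c.shape[0],300:300+c.shape[1]]=c
cv2.imwrite("pics/crop0.png",im)
hsv=cv2.cvtColor(s,cv2.COLOR_BGR2HSV)
for n,uv,z in(("fresh",(224,194),.105),("spent",(269,195),.105),("dryer",(145,191),.072)): print(n,on_plane("top",uv,z))
for n,uv,z in(("fresh",(257,203),.105),("dryer",(251,306),.072)): print(n,on_plane("side",uv,z))
for n in("top","side"):
    c,R,t=cam(n); print(n,-R.T@t)
E
```

```text
fresh [ 0.41623746 -0.24213677  0.105     ]
spent [ 0.41646444 -0.36837631  0.105     ]
dryer [ 0.42378067 -0.01437918  0.072     ]
fresh [ 0.41943627 -0.23988265  0.105     ]
dryer [ 0.42056794 -0.00117369  0.072     ]
top [ 0.23866946 -0.27882482  1.45055349]
side [0.40237134 0.43492055 0.72289273]
```

View pics/crop0.png

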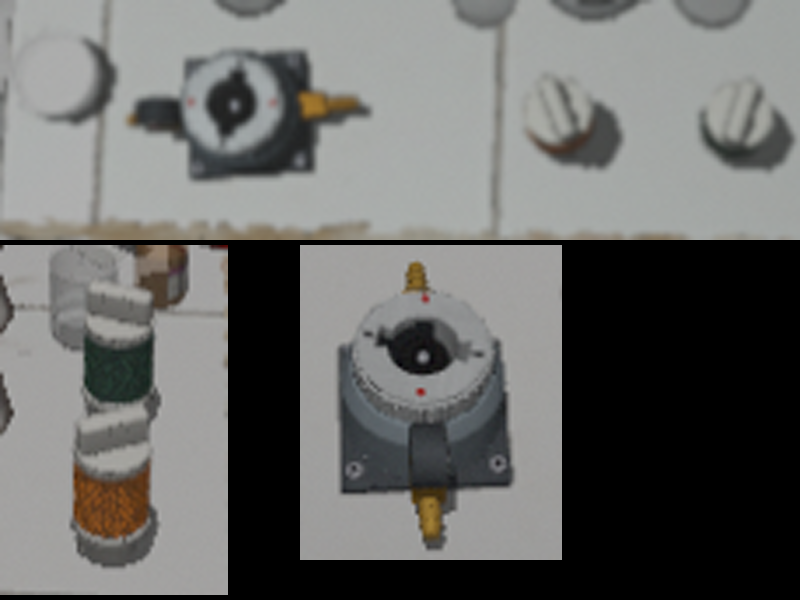

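The crop shows the collar centre at about top (143,190.5) and side (250.5,303). The notch marks are at side (234,300) and (266,306), the red dots at (250.7,290.4) and (249.6,317). The fresh wing runs up-left to down-right in the top view.

Run:
```python
from h import *
T=lambda x,y:((x+.5)/4-.5+85,(y+.5)/4-.5+165)
S=lambda x,y:((x+.5)/3.5-.5+215,(y-245+.5)/3.5-.5+275)
F=lambda x,y:((x+.5)/3.5-.5+225,(y-245+.5)/3.5-.5+150)
def two(n,a,b,z):
    p,q=on_plane(n,a,z),on_plane(n,b,z); d=p-q
    print(n,(p+q)[:2]/2,"len",np.linalg.norm(d),"ang",np.arctan2(d[1],d[0])%np.pi)
print("marks/dots"); two("side",S(367,333),S(478,353),.072);two("side",S(425,299),S(421,392),.072)
two("top",T(240,68),T(227,138),.072);two("top",T(190,102),T(274,102),.072)
print("wing"); two("side",F(80,417),F(143,403),.117); two("top",T(545,78),T(577,132),.117)
print("spent");two("top",T(752,80),T(730,138),.117)
# collar ellipse, bright mask in top & side ; orange barrel
t=cv2.imread("pics/top0.png"); s=cv2.imread("pics/side0.png")
for n,im,box,z in(("top",t,(172,212,128,160),.072),("side",s,(280,330,222,280),.072)):
    y0,y1,x0,x1=box; g=cv2.cvtColor(im[y0:y1,x0:x1],cv2.COLOR_BGR2GRAY)
    m=((g>125)*255).astype('uint8'); cs=cv2.findContours(m,cv2.RETR_EXTERNAL,cv2.CHAIN_APPROX_NONE)[0]
    for c in sorted(cs,key=len)[-3:]:
        if len(c)>20:
            e=cv2.fitEllipse(c); print(n,e,on_plane(n,np.array(e[0])+[x0,y0],z))
for n,im,box in(("top",t,(180,210,213,240)),("topspent",t,(180,210,257,285))):
    y0,y1,x0,x1=box; g=cv2.cvtColor(im[y0:y1,x0:x1],cv2.COLOR_BGR2GRAY); print(g.max(),np.median(g))
```

```text
marks/dots
side [ 0.26763992 -0.01492507] len 0.05814421176396207 ang 2.9594502100241518
side [ 0.26732766 -0.01412897] len 0.058481797234158306 ang 1.4461865250065469
top [ 0.425512   -0.00854527] len 0.051353203716898006 ang 3.008275893944825
top [ 0.42614881 -0.00741684] len 0.060368540744925814 ang 1.5949832480084636
wing
side [ 0.42081955 -0.24646443] len 0.04086592897610518 ang 0.37499812452766923
top [ 0.42350161 -0.24463246] len 0.04396716568787351 ang 0.556979613866279
spent
top [ 0.42375669 -0.36990162] len 0.043680285884952624 ang 2.7976291347572753
top ((17.772567749023438, 19.2965030670166), (15.102151870727539, 20.20709800720215), 14.308931350708008) [ 0.42297626 -0.01664017  0.072     ]
top ((16.28540802001953, 32.599273681640625), (13.517645835876465, 37.63953399658203), 88.68938446044922) [ 0.38451393 -0.0142402   0.072     ]
top ((20.234050750732422, 15.745450973510742), (30.843177795410156, 43.50271224975586), 115.96126556396484) [ 0.43343395 -0.02321314  0.072     ]
side ((28.52751350402832, 23.4548397064209), (55.361549377441406, 62.827327728271484), 89.45804595947266) [ 0.42168619 -0.00658239  0.072     ]
170 161.0
167 159.0
```

Run:
```python
from h import *
S=lambda x,y:((x-300+.5)/3.5-.5+215,(y-245+.5)/3.5-.5+275)
def two(n,a,b,z):
    p,q=on_plane(n,a,z),on_plane(n,b,z); d=p-q
    print(n,(p+q)[:2]/2,"len",np.linalg.norm(d),"ang",np.arctan2(d[1],d[0])%np.pi)
two("side",S(367,333),S(478,353),.072);two("side",S(425,299),S(421,392),.072)
t=cv2.imread("pics/top0.png"); s=cv2.imread("pics/side0.png")
a=cv2.resize(t[180:208,210:240],None,fx=13,fy=13,interpolation=cv2.INTER_CUBIC)
b=cv2.resize(s[188:222,240:274],None,fx=11,fy=11,interpolation=cv2.INTER_CUBIC)
im=np.zeros((380,800,3),np.uint8); im[:364,:390]=a; im[:374,400:774]=b
im=np.clip((im.astype(float)-60)*1.9,0,255).astype('uint8')
cv2.imwrite("pics/wing.png",im)
```

```text
side [ 0.42352628 -0.00822392] len 0.05868760386837431 ang 2.981876372593444
side [ 0.42304421 -0.00742801] len 0.05737124876520426 ang 1.585471667272186
```

View pics/wing.png

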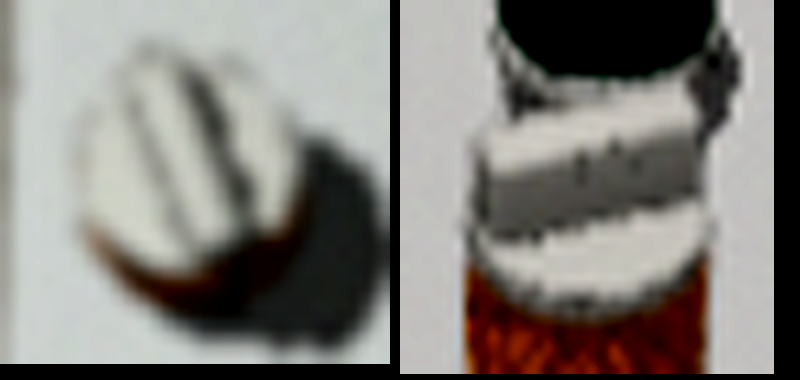

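The left panel gives the wing's top-face edges as (125,95)–(185,235) and (180,70)–(240,215). The right panel gives the top-face front edge as (492,172)–(698,130) and the back edge as (484,142)–(688,92).

Run:
```python
from h import *
A=lambda x,y:((x+.5)/13-.5+210,(y+.5)/13-.5+180)
B=lambda x,y:((x-400+.5)/11-.5+240,(y+.5)/11-.5+188)
def two(n,a,b,z):
    p,q=on_plane(n,a,z),on_plane(n,b,z); d=p-q
    print(n,(p+q)[:2]/2,"len",np.linalg.norm(d),"ang",np.arctan2(d[1],d[0])%np.pi)
two("top",A(125,95),A(185,235),.117);two("top",A(180,70),A(240,215),.117);two("top",A(150,55),A(217,248),.117)
two("side",B(492,172),B(698,130),.117);two("side",B(484,142),B(688,92),.117);two("side",B(492,238),B(698,200),.093)
o=r.get_obs(); R=cv2.Rodrigues(o["orientation"])[0]; print(R.round(4))
for yaw in(.4,.45,.5):
    d=np.array([.4205,-.2455,.30])-o["tcp_pos"]; print(R.T@d)
# roll needed: tool y horizontal along wing y (yaw+pi/2)
print("tool y ang",np.arctan2(R[1,1],R[0,1]))
```

```text
top [ 0.41945929 -0.23527323] len 0.03283927897117428 ang 0.428855348573454
top [ 0.42459921 -0.24688396] len 0.033855951403710366 ang 0.4153318807965532
top [ 0.42253756 -0.24127121] len 0.04407811248738386 ang 0.3581976219545135
side [ 0.4186308  -0.23225602] len 0.041640036185376934 ang 0.3466576926710186
side [ 0.42072546 -0.24198663] len 0.042397129627508356 ang 0.40413018647467014
side [ 0.41853845 -0.23876536] len 0.042207155209688055 ang 0.31603681763692343
[[ 9.061e-01  4.231e-01 -8.000e-04]
 [ 4.231e-01 -9.061e-01  1.400e-03]
 [-1.000e-04 -1.600e-03 -1.000e+00]]
[ 0.27717034 -0.2742333   0.10423319]
[ 0.27717034 -0.2742333   0.10423319]
[ 0.27717034 -0.2742333   0.10423319]
tool y ang -1.1339294007054548
```

Request:
carry_out([
  [0.035,-0.035,0.005,-0.14,0.085],
  [0.07,-0.07,0.01,-0.28,0.085],
  [0.105,-0.105,0.015,-0.42,0.085],
  [0.14,-0.14,0.02,-0.56,0.085],
  [0.175,-0.175,0.025,-0.7,0.085],
  [0.21,-0.21,0.03,-0.84,0.085],
  [0.245,-0.245,0.03,-0.98,0.085],
  [0.279,-0.279,0.03,-1.12,0.085],
], force=30)

```text
clock: 0.9
tcp_pos: [0.4204, -0.2387, 0.3745]
orientation: [-2.23, -2.212, 0.0]
contact_force: [0.4, -0.4, -0.1]
grip_width: 0.085
gripper_force: 0.0
```

Request:
carry_out([
  [0,0,0,-0.14,0.05],
  [0,0,0,-0.28,0.05],
  [0,0,0,-0.42,0.05],
  [0,0,0,-0.56,0.05],
  [0,0,0,-0.7,0.05],
  [0,0,0,-0.84,0.05],
  [0,0,0,-0.98,0.05],
  [0,0,0,-1.12,0.05],
])

```text
clock: 1.7
tcp_pos: [0.4201, -0.2408, 0.3744]
orientation: [-0.715, -3.059, -0.0]
contact_force: [-0.4, 0.2, 0.4]
grip_width: 0.0504
gripper_force: 0.0
```

Request:
carry_out([
  [0,0,0,-0.14,0.05],
  [0,0,0,-0.28,0.05],
  [0,0,0,-0.42,0.05],
  [0,0,0,-0.56,0.05],
  [0,0,0,-0.7,0.05],
  [0,0,0,-0.845,0.05],
  [0,0,0,-0.845,0.05],
  [0,0,0,-0.845,0.05],
])

```text
clock: 2.5
tcp_pos: [0.4202, -0.2409, 0.3745]
orientation: [0.587, -3.086, -0.001]
contact_force: [0.9, 0.2, 0.1]
grip_width: 0.05
gripper_force: 0.0
```

```bash
cat >> h.py <<'E'
def st():
    o=r.get_obs(); R=cv2.Rodrigues(np.array(o["orientation"]))[0]
    print("t %.1f tcp %s yAng %.3f tilt %.3f F %s M %s w %.4f g %.1f q %s"%(o["clock"],o["tcp_pos"].round(4),np.arctan2(R[1,1],R[0,1]),np.hypot(R[0,2],R[1,2]),o["contact_force"].round(2),o["moment"].round(3),o["grip_width"],o["gripper_force"],o["joints"].round(2)))
    return o,R
E
python3 - <<'E'
from h import *
o,R=st()
s=grab("side"); t=grab("top")
im=np.zeros((420,800,3),np.uint8)
im[:420,:420]=cv2.resize(s[140:260,190:310],(420,420),interpolation=cv2.INTER_CUBIC)
im[:370,430:800]=cv2.resize(t[160:230,190:260],(370,370),interpolation=cv2.INTER_CUBIC)
cv2.imwrite("pics/above.png",im)
print(R.T@(np.array([.4205,-.24,.36])-o["tcp_pos"]))
E
```

```text
t 2.5 tcp [ 0.4202 -0.2409  0.3745] yAng 1.947 tilt 0.000 F [0.87 0.19 0.09] M [-0.019 -0.014 -0.012] w 0.0500 g 0.0 q [ 0.97  0.27 -0.67  2.    0.2   0.95  2.15]
[-0.00062584  0.00067375  0.01452841]
```

View pics/above.png

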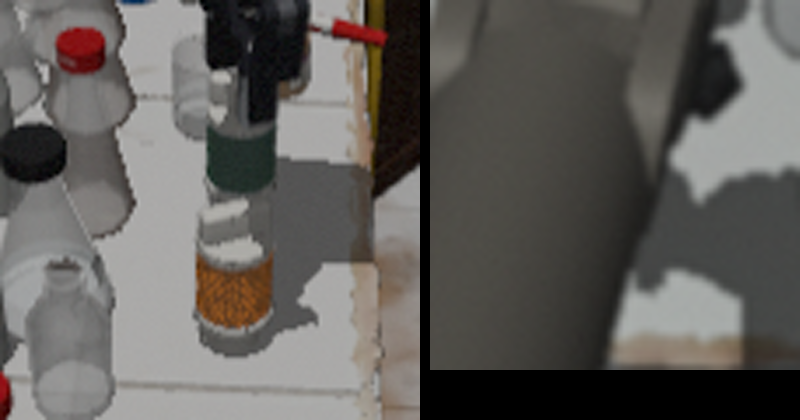

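Request:
carry_out([
  [0,0,0.03,0,0.05],
  [0,0,0.06,0,0.05],
  [0,0,0.08,0,0.05],
  [0,0,0.09,0,0.05],
  [0,0,0.098,0,0.05],
  [0,0,0.104,0,0.05],
  [0,0,0.104,0,0.05],
  [0,0,0.104,0,0.05],
])

```text
clock: 3.4
tcp_pos: [0.4206, -0.2409, 0.2713]
orientation: [-0.593, 3.084, -0.001]
contact_force: [0.0, 1.3, -0.8]
grip_width: 0.0496
gripper_force: 0.0
```

Request:
carry_out([
  [0,0,0,0,0.04],
  [0,0,0,0,0.03],
  [0,0,0,0,0.022],
  [0,0,0,0,0.018],
  [0,0,0,0,0.012],
  [0,0,0,0,0.01],
  [0,0,0,0,0.008],
  [0,0,0,0,0.008],
], force=40)

```text
clock: 4.2
tcp_pos: [0.4205, -0.241, 0.2709]
orientation: [-0.593, 3.085, -0.001]
contact_force: [-0.6, -1.4, 2.8]
grip_width: 0.0128
gripper_force: 39.7
```

Run:
```python
from h import *
st()
```

```text
t 4.2 tcp [ 0.4205 -0.241   0.2709] yAng 1.951 tilt 0.001 F [-0.61 -1.4   2.76] M [-0.3   -0.055 -0.007] w 0.0128 g 39.7 q [ 0.89  0.42 -0.6   2.09  0.35  0.73  2.02]
```

Request:
carry_out([
  [0,0,-0.005,0,0.008],
  [0,0,-0.015,0,0.008],
  [0,0,-0.035,0,0.008],
  [0,0,-0.06,0,0.008],
  [0,0,-0.08,0,0.008],
  [0,0,-0.09,0,0.008],
  [0,0,-0.095,0,0.008],
  [0,0,-0.095,0,0.008],
])

```text
clock: 5.0
tcp_pos: [0.4202, -0.2408, 0.3659]
orientation: [-0.593, 3.085, -0.001]
contact_force: [0.5, -0.3, -2.0]
grip_width: 0.0132
gripper_force: 39.2
```

Run:
```python
from h import *
o,R=st()
s=grab("side"); t=grab("top")
c=proj("side",[.4205,-.241,.15]); print(c)
x,y=c.astype(int)
im=np.zeros((480,800,3),np.uint8)
im[:480,:400]=cv2.resize(s[y-60:y+60,x-50:x+50],(400,480),interpolation=cv2.INTER_CUBIC); print("origin",x-50,y-60,"x4")
im[:390,410:800]=cv2.resize(t[150:228,170:248],(390,390),interpolation=cv2.INTER_CUBIC)
cv2.imwrite("pics/lift.png",im)
# to dryer hover
d=np.array([.4235,-.008,.371])-o["tcp_pos"]; print((R.T@d).round(4))
```

```text
t 5.0 tcp [ 0.4202 -0.2408  0.3659] yAng 1.951 tilt 0.000 F [ 0.53 -0.32 -1.96] M [ 0.013 -0.071 -0.004] w 0.0132 g 39.2 q [ 0.97  0.28 -0.67  2.01  0.21  0.93  2.14]
[256.8109252  186.67879375]
origin 206 126 x4
[-0.0894  0.2149 -0.0052]
```

View pics/lift.png

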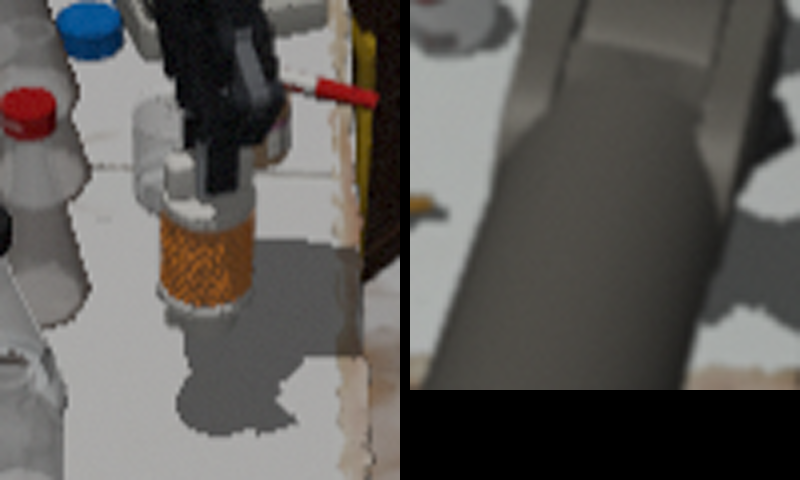

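Request:
carry_out([
  [-0.009,0.0215,-0.005,0.05,0.008],
  [-0.022,0.0535,-0.005,0.12,0.008],
  [-0.036,0.086,-0.005,0.2,0.008],
  [-0.05,0.12,-0.005,0.28,0.008],
  [-0.064,0.154,-0.005,0.36,0.008],
  [-0.076,0.183,-0.005,0.43,0.008],
  [-0.085,0.204,-0.005,0.48,0.008],
  [-0.0894,0.215,-0.005,0.51,0.008],
])

```text
clock: 5.9
tcp_pos: [0.4232, -0.0057, 0.37]
orientation: [-0.201, -3.134, -0.001]
contact_force: [-0.4, -0.0, -1.6]
grip_width: 0.0131
gripper_force: 39.2
```

Run:
```python
from h import *
o,R=st()
s=grab("side"); cv2.imwrite("pics/s_hov.png",s)
p=o["tcp_pos"]
hsv=cv2.cvtColor(s,cv2.COLOR_BGR2HSV); m=cv2.inRange(hsv,(5,120,70),(20,255,255))
n,l,stt,ce=cv2.connectedComponentsWithStats(m); k=1+stt[1:,4].argmax(); print(stt[k],ce[k])
x0,y0,w,h,_=stt[k]
for row in range(y0+3,y0+h-3,6):
    c=np.where(l[row]==k)[0]; print(row,c.min(),c.max(),(c.min()+c.max())/2)
for z in(.08,.04): print("tool axis at underside+",z,proj("side",[p[0],p[1],p[2]-.271+z]))
c,RR,t=cam("side"); 
x,y=proj("side",[p[0],p[1],.13]).astype(int)
cv2.imwrite("pics/hov.png",cv2.resize(s[y-75:y+75,x-75:x+75],(600,600),interpolation=cv2.INTER_CUBIC)); print("crop origin",x-75,y-75)
```

```text
t 5.9 tcp [ 0.4232 -0.0057  0.37  ] yAng 1.442 tilt 0.001 F [-0.44 -0.02 -1.58] M [-0.053  0.043 -0.027] w 0.0131 g 39.2 q [ 0.58  0.17 -0.77  2.12  0.15  0.9   1.17]
[236 270  30  25 498] [250.3253012  283.24297189]
273 237 264 250.5
279 237 264 250.5
285 237 264 250.5
291 241 260 250.5
tool axis at underside+ 0.08 [249.85788416 266.32940355]
tool axis at underside+ 0.04 [249.7913137  281.27902495]
crop origin 174 209
```

View pics/hov.png

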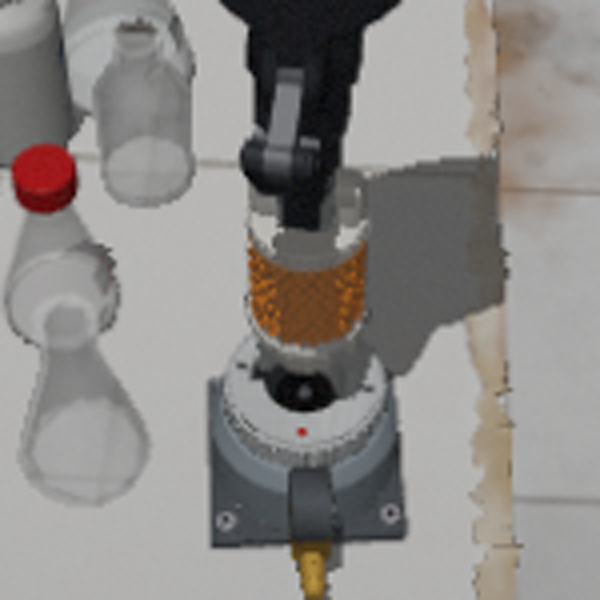

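Request:
carry_out([
  [-0.0016,-0.0019,0.004,0,0.008],
  [-0.0016,-0.0019,0.01,0,0.008],
  [-0.0016,-0.0019,0.016,0,0.008],
  [-0.0016,-0.0019,0.021,0,0.008],
  [-0.0016,-0.0019,0.024,0,0.008],
  [-0.0016,-0.0019,0.025,0,0.008],
  [-0.0016,-0.0019,0.025,0,0.008],
  [-0.0016,-0.0019,0.025,0,0.008],
])

```text
clock: 6.75
tcp_pos: [0.425, -0.01, 0.3459]
orientation: [0.204, 3.135, -0.0]
contact_force: [-0.4, 0.3, -1.9]
grip_width: 0.0134
gripper_force: 39.2
```

Run:
```python
from h import *
st()
s=grab("side"); cv2.imwrite("pics/low.png",cv2.resize(s[255:355,200:300],(600,600),interpolation=cv2.INTER_CUBIC))
```

```text
t 6.8 tcp [ 0.425  -0.01    0.3459] yAng 1.441 tilt 0.000 F [-0.42  0.32 -1.87] M [-0.001  0.008  0.011] w 0.0134 g 39.2 q [ 0.56  0.22 -0.75  2.14  0.2   0.85  1.13]
```

View pics/low.png

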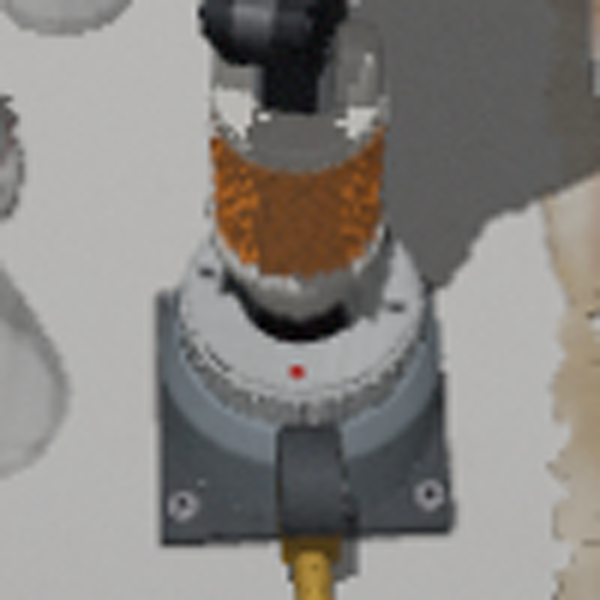

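The barrel centre is at column 298 and the collar centre at about 300, with the marks at (207,270) and (397,305) and the dot at (297,371). It is aligned to within 1 mm across, and y needs +2 mm.

Request:
carry_out([
  [0.0008,0.0022,0,0,0.008],
  [0.0008,0.0022,0,0,0.008],
  [0.0008,0.0022,0.001,0,0.008],
  [0.0008,0.0022,0.002,0,0.008],
  [0.0008,0.0022,0.003,0,0.008],
  [0.0008,0.0022,0.004,0,0.008],
  [0.0008,0.0022,0.005,0,0.008],
  [0.0008,0.0022,0.005,0,0.008],
])

```text
clock: 7.6
tcp_pos: [0.4244, -0.0078, 0.3405]
orientation: [-0.204, -3.135, -0.0]
contact_force: [0.4, 0.2, -0.6]
grip_width: 0.0133
gripper_force: 39.2
```

Request:
carry_out([
  [0,0,0.0005,0,0.008],
  [0,0,0.001,0,0.008],
  [0,0,0.0015,0,0.008],
  [0,0,0.002,0,0.008],
  [0,0,0.0025,0,0.008],
  [0,0,0.003,0,0.008],
  [0,0,0.003,0,0.008],
  [0,0,0.003,0,0.008],
])

```text
clock: 8.4
tcp_pos: [0.4244, -0.0078, 0.3377]
orientation: [0.204, 3.135, 0.0]
contact_force: [-0.2, 0.2, -1.2]
grip_width: 0.013
gripper_force: 39.2
```

Run:
```python
from h import *
st()
```

```text
t 8.4 tcp [ 0.4244 -0.0078  0.3377] yAng 1.441 tilt 0.000 F [-0.18  0.16 -1.23] M [-0.058 -0.023 -0.011] w 0.0130 g 39.2 q [ 0.55  0.23 -0.75  2.15  0.21  0.83  1.11]
```

Request:
carry_out([
  [0,0,0.0005,0,0.008],
  [0,0,0.001,0,0.008],
  [0,0,0.0015,0,0.008],
  [0,0,0.002,0,0.008],
  [0,0,0.0025,0,0.008],
  [0,0,0.003,0,0.008],
  [0,0,0.003,0,0.008],
  [0,0,0.003,0,0.008],
])

```text
clock: 9.2
tcp_pos: [0.4244, -0.0077, 0.3346]
orientation: [-0.204, -3.135, -0.0]
contact_force: [0.1, 0.3, -1.4]
grip_width: 0.0131
gripper_force: 39.1
```

Run:
```python
from h import *
st()
```

```text
t 9.2 tcp [ 0.4244 -0.0077  0.3346] yAng 1.441 tilt 0.000 F [ 0.06  0.29 -1.39] M [ 0.488 -0.076 -0.022] w 0.0131 g 39.1 q [ 0.55  0.23 -0.75  2.16  0.22  0.82  1.11]
```

Request:
carry_out([
  [0,0,0,0,0.008],
  [0,0,0.0005,0,0.008],
  [0,0,0.001,0,0.008],
  [0,0,0.0015,0,0.008],
  [0,0,0.002,0,0.008],
  [0,0,0.002,0,0.008],
  [0,0,0.002,0,0.008],
  [0,0,0.002,0,0.008],
])

```text
clock: 10.0
tcp_pos: [0.4244, -0.0078, 0.3327]
orientation: [0.204, 3.135, 0.0]
contact_force: [-0.1, 1.9, -1.1]
grip_width: 0.0133
gripper_force: 39.1
```

Run:
```python
from h import *
st()
```

```text
t 10.0 tcp [ 0.4244 -0.0078  0.3327] yAng 1.441 tilt 0.000 F [-0.1   1.88 -1.09] M [ 0.538  0.003 -0.072] w 0.0133 g 39.1 q [ 0.54  0.24 -0.75  2.16  0.22  0.82  1.1 ]
```

Request:
carry_out([
  [0.0001,0.0005,0,0,0.008],
  [0.0001,0.001,0,0,0.008],
  [0.0001,0.001,0.0005,0,0.008],
  [0.0001,0.001,0.001,0,0.008],
  [0.0001,0.001,0.0015,0,0.008],
  [0.0001,0.001,0.002,0,0.008],
  [0.0001,0.001,0.0025,0,0.008],
  [0.0001,0.001,0.003,0,0.008],
])

```text
clock: 10.8
tcp_pos: [0.4245, -0.0068, 0.3299]
orientation: [0.204, 3.135, -0.0]
contact_force: [-0.6, -1.4, 3.5]
grip_width: 0.0131
gripper_force: 39.7
```

Run:
```python
from h import *
st()
```

```text
t 10.8 tcp [ 0.4245 -0.0068  0.3299] yAng 1.441 tilt 0.000 F [-0.59 -1.44  3.47] M [-0.119  0.222  0.006] w 0.0131 g 39.7 q [ 0.54  0.24 -0.75  2.16  0.23  0.81  1.09]
```

Request:
carry_out([
  [0,-0.0004,0.001,0,0.008],
  [0,-0.0004,0.002,0,0.008],
  [0,-0.0004,0.003,0,0.008],
  [0,-0.0004,0.004,0,0.008],
  [0,-0.0004,0.005,0,0.008],
  [0,-0.0004,0.006,0,0.008],
  [0,-0.0004,0.007,0,0.008],
  [0,-0.0004,0.008,0,0.008],
], force=60)

```text
clock: 11.6
tcp_pos: [0.4246, -0.0071, 0.322]
orientation: [0.204, 3.134, -0.0]
contact_force: [-1.1, -0.4, 7.4]
grip_width: 0.0132
gripper_force: 63.9
```

Run:
```python
from h import *
st()
```

```text
t 11.6 tcp [ 0.4246 -0.0071  0.322 ] yAng 1.441 tilt 0.001 F [-1.12 -0.42  7.44] M [ 0.025  0.412 -0.024] w 0.0132 g 63.9 q [ 0.53  0.26 -0.74  2.17  0.24  0.8   1.08]
```

Request:
carry_out([
  [0.0004,0,0.0005,0,0.008],
  [0.0004,0,0.001,0,0.008],
  [0.0004,0,0.0015,0,0.008],
  [0.0004,0,0.002,0,0.008],
  [0.0004,0,0.0025,0,0.008],
  [0.0004,0,0.003,0,0.008],
  [0.0004,0,0.0035,0,0.008],
  [0.0004,0,0.0035,0,0.008],
])

```text
clock: 12.4
tcp_pos: [0.4245, -0.007, 0.3188]
orientation: [0.204, 3.134, -0.0]
contact_force: [-2.1, -0.0, 10.6]
grip_width: 0.0128
gripper_force: 64.2
```

Run:
```python
from h import *
st()
```

```text
t 12.4 tcp [ 0.4245 -0.007   0.3188] yAng 1.441 tilt 0.001 F [-2.140e+00 -1.000e-02  1.056e+01] M [-0.012  0.481 -0.001] w 0.0128 g 64.2 q [ 0.53  0.26 -0.74  2.17  0.25  0.79  1.07]
```

Request:
carry_out([
  [0.0006,0,0,0,0.008],
  [0.0006,0,0.0003,0,0.008],
  [0.0006,0,0.0006,0,0.008],
  [0.0006,0,0.0009,0,0.008],
  [0.0006,0,0.001,0,0.008],
  [0.0006,0,0.001,0,0.008],
  [0.0006,0,0.001,0,0.008],
  [0.0006,0,0.001,0,0.008],
])

```text
clock: 13.2
tcp_pos: [0.4242, -0.007, 0.318]
orientation: [0.204, 3.133, -0.0]
contact_force: [-1.7, -0.4, 11.3]
grip_width: 0.0124
gripper_force: 64.5
```

Run:
```python
from h import *
st()
```

```text
t 13.2 tcp [ 0.4242 -0.007   0.318 ] yAng 1.441 tilt 0.002 F [-1.69 -0.44 11.29] M [-0.067  0.34   0.027] w 0.0124 g 64.5 q [ 0.53  0.26 -0.74  2.17  0.25  0.79  1.07]
```

Request:
carry_out([
  [0.0006,0,0,0,0.008],
  [0.0006,0,0.0003,0,0.008],
  [0.0006,0,0.0006,0,0.008],
  [0.0006,0,0.0008,0,0.008],
  [0.0006,0,0.0008,0,0.008],
  [0.0006,0,0.0008,0,0.008],
  [0.0006,0,0.0008,0,0.008],
  [0.0006,0,0.0008,0,0.008],
])

```text
clock: 14.0
tcp_pos: [0.424, -0.0069, 0.3179]
orientation: [0.204, 3.132, -0.001]
contact_force: [-3.1, -1.2, 19.2]
grip_width: 0.0127
gripper_force: 65.6
```

Run:
```python
from h import *
st()
```

```text
t 14.0 tcp [ 0.424  -0.0069  0.3179] yAng 1.441 tilt 0.003 F [-3.1  -1.18 19.25] M [-0.252  0.78   0.068] w 0.0127 g 65.6 q [ 0.53  0.26 -0.74  2.18  0.25  0.78  1.07]
```

Request:
carry_out([
  [0.0006,0,-0.0008,0,0.008],
  [0.0006,0,-0.0012,0,0.008],
  [0.0006,-0.0001,-0.0012,0.05,0.008],
  [0.0006,-0.0001,-0.0012,0.1,0.008],
  [0.0006,-0.0002,-0.0012,0.15,0.008],
  [0.0006,-0.0002,-0.0012,0.2,0.008],
  [0.0006,-0.0003,-0.0012,0.25,0.008],
  [0.0006,-0.0003,-0.0012,0.3,0.008],
])

```text
clock: 14.8
tcp_pos: [0.4233, -0.0069, 0.3186]
orientation: [0.672, 3.066, 0.001]
contact_force: [-0.1, -0.5, 9.5]
grip_width: 0.0127
gripper_force: 64.3
```

Run:
```python
from h import *
st()
```

```text
t 14.8 tcp [ 0.4233 -0.0069  0.3186] yAng 1.139 tilt 0.003 F [-0.06 -0.48  9.54] M [0.146 0.052 0.089] w 0.0127 g 64.3 q [ 0.48  0.25 -0.68  2.18  0.22  0.78  0.79]
```

Request:
carry_out([
  [0,-0.0001,0,0.07,0.008],
  [0,-0.0001,0,0.14,0.008],
  [0,-0.0002,0,0.21,0.008],
  [0,-0.0003,0,0.28,0.008],
  [0.0001,-0.0003,0,0.35,0.008],
  [0.0001,-0.0004,0,0.42,0.008],
  [0.0001,-0.0004,0,0.49,0.008],
  [0.0001,-0.0005,0,0.56,0.008],
])

```text
clock: 15.6
tcp_pos: [0.4231, -0.0072, 0.3187]
orientation: [1.494, 2.76, 0.004]
contact_force: [0.1, 0.5, 9.2]
grip_width: 0.0129
gripper_force: 64.2
```

Run:
```python
from h import *
st()
```

```text
t 15.6 tcp [ 0.4231 -0.0072  0.3187] yAng 0.578 tilt 0.004 F [0.07 0.49 9.18] M [ 0.228 -0.122  0.018] w 0.0129 g 64.2 q [ 0.39  0.23 -0.58  2.18  0.18  0.77  0.27]
```

Request:
carry_out([
  [0,-0.0001,0,0.06,0.008],
  [0,-0.0001,0,0.12,0.008],
  [0,-0.0002,0,0.18,0.008],
  [0,-0.0002,0,0.24,0.008],
  [0.0001,-0.0003,0,0.3,0.008],
  [0.0001,-0.0003,0,0.36,0.008],
  [0.0001,-0.0004,0,0.42,0.008],
  [0.0001,-0.0004,0,0.46,0.008],
])

```text
clock: 16.4
tcp_pos: [0.4229, -0.0074, 0.3188]
orientation: [2.083, 2.347, 0.005]
contact_force: [0.5, 0.4, 10.7]
grip_width: 0.0126
gripper_force: 64.2
```

Request:
carry_out([
  [0,0,0,0.01,0.008],
  [0,0,0,0.02,0.008],
  [0,0,0,0.03,0.008],
  [0,0,0,0.04,0.008],
  [0,0,0,0.05,0.008],
  [0,0,0,0.06,0.008],
  [0,0,0,0.07,0.008],
  [0,0,0,0.08,0.008],
])

```text
clock: 17.2
tcp_pos: [0.4228, -0.0074, 0.3188]
orientation: [2.173, 2.264, 0.005]
contact_force: [-0.3, 0.8, 9.7]
grip_width: 0.0129
gripper_force: 64.2
```

Run:
```python
from h import *
st()
```

```text
t 17.2 tcp [ 0.4228 -0.0074  0.3188] yAng 0.041 tilt 0.004 F [-0.26  0.82  9.67] M [ 0.081 -0.237  0.   ] w 0.0129 g 64.2 q [ 0.32  0.22 -0.49  2.19  0.15  0.76 -0.23]
```

Request:
carry_out([
  [0,0,0,0.01,0.008],
  [0,0,0,0.02,0.008],
  [0,0,0,0.03,0.008],
  [0,0,0,0.04,0.008],
  [0,0,0,0.05,0.008],
  [0,0,0,0.05,0.008],
  [0,0,0,0.05,0.008],
  [0,0,0,0.05,0.008],
])

```text
clock: 18.0
tcp_pos: [0.423, -0.0074, 0.3188]
orientation: [2.229, 2.21, 0.006]
contact_force: [1.6, 0.1, 9.8]
grip_width: 0.0128
gripper_force: 64.1
```

Run:
```python
from h import *
st()
```

```text
t 18.0 tcp [ 0.423  -0.0074  0.3188] yAng -0.008 tilt 0.005 F [1.58 0.15 9.79] M [ 0.019 -0.354  0.113] w 0.0128 g 64.1 q [ 0.31  0.22 -0.49  2.19  0.15  0.76 -0.28]
```

Request:
carry_out([
  [0,0,0,0.01,0.008],
  [0,0,0,0.02,0.008],
  [0,0,0,0.03,0.008],
  [0,0,0,0.03,0.008],
  [0,0,0,0.03,0.008],
  [0,0,0,0.03,0.008],
  [0,0,0,0.03,0.008],
  [0,0,0,0.03,0.008],
])

```text
clock: 18.8
tcp_pos: [0.4232, -0.0076, 0.3188]
orientation: [2.261, 2.176, 0.007]
contact_force: [2.4, -1.1, 6.8]
grip_width: 0.0125
gripper_force: 63.9
```

Run:
```python
from h import *
st()
```

```text
t 18.8 tcp [ 0.4232 -0.0076  0.3188] yAng -0.038 tilt 0.006 F [ 2.44 -1.06  6.84] M [-0.134 -0.696  0.123] w 0.0125 g 63.9 q [ 0.3   0.22 -0.48  2.19  0.15  0.76 -0.31]
```

Request:
carry_out([
  [0,0,0,0.01,0.008],
  [0,0,0,0.02,0.008],
  [0,0,0,0.03,0.008],
  [0,0,0,0.03,0.008],
  [0,0,0,0.03,0.008],
  [0,0,0,0.03,0.008],
  [0,0,0,0.03,0.008],
  [0,0,0,0.03,0.008],
])

```text
clock: 19.6
tcp_pos: [0.4234, -0.0076, 0.3189]
orientation: [2.292, 2.142, 0.007]
contact_force: [3.7, -1.0, 7.5]
grip_width: 0.0124
gripper_force: 63.9
```

Run:
```python
from h import *
st()
```

```text
t 19.6 tcp [ 0.4234 -0.0076  0.3189] yAng -0.068 tilt 0.006 F [ 3.71 -0.99  7.48] M [-0.218 -0.883  0.41 ] w 0.0124 g 63.9 q [ 0.3   0.22 -0.48  2.19  0.14  0.76 -0.34]
```

Request:
carry_out([
  [0,0.0003,0,-0.015,0.008],
  [0,0.0006,-0.001,-0.025,0.008],
  [0,0.0006,-0.002,-0.025,0.008],
  [0,0.0006,-0.003,-0.025,0.008],
  [0,0.0006,-0.004,-0.025,0.008],
  [0,0.0006,-0.005,-0.025,0.008],
  [0,0.0006,-0.0055,-0.025,0.008],
  [0,0.0006,-0.0055,-0.025,0.008],
])

```text
clock: 20.4
tcp_pos: [0.4236, -0.0076, 0.3242]
orientation: [2.267, 2.17, 0.006]
contact_force: [1.2, 0.4, 7.5]
grip_width: 0.013
gripper_force: 63.5
```

Run:
```python
from h import *
st()
```

```text
t 20.4 tcp [ 0.4236 -0.0076  0.3242] yAng -0.044 tilt 0.005 F [1.18 0.44 7.45] M [ 0.004 -0.682  0.052] w 0.0130 g 63.5 q [ 0.31  0.21 -0.48  2.18  0.14  0.77 -0.31]
```

Request:
carry_out([
  [0,0,-0.0005,0,0.008],
  [0,0,-0.001,0,0.008],
  [0,0,-0.0015,0,0.008],
  [0,0,-0.0018,0,0.008],
  [0,0,-0.0018,0,0.008],
  [0,0,-0.0018,0,0.008],
  [0,0,-0.0018,0,0.008],
  [0,0,-0.0018,0,0.008],
])

```text
clock: 21.2
tcp_pos: [0.4233, -0.0077, 0.3255]
orientation: [2.268, 2.171, 0.005]
contact_force: [5.2, -0.1, 3.3]
grip_width: 0.0124
gripper_force: 63.3
```

Run:
```python
from h import *
st()
```

```text
t 21.2 tcp [ 0.4233 -0.0077  0.3255] yAng -0.044 tilt 0.004 F [ 5.22 -0.11  3.32] M [-0.134 -1.69   0.033] w 0.0124 g 63.3 q [ 0.31  0.21 -0.48  2.18  0.14  0.78 -0.31]
```

Request:
carry_out([
  [0,0.0004,0,0,0.008],
  [0,0.0008,0,0,0.008],
  [0,0.001,0,0,0.008],
  [0,0.001,0,0,0.008],
  [0,0.001,0,0,0.008],
  [0,0.001,0,0,0.008],
  [0,0.001,0,0,0.008],
  [0,0.001,0,0,0.008],
])

```text
clock: 22.0
tcp_pos: [0.4239, -0.0077, 0.3254]
orientation: [2.269, 2.171, 0.003]
contact_force: [5.0, -0.5, 5.1]
grip_width: 0.0127
gripper_force: 63.6
```

Run:
```python
from h import *
st()
```

```text
t 22.0 tcp [ 0.4239 -0.0077  0.3254] yAng -0.044 tilt 0.003 F [ 4.99 -0.47  5.06] M [-0.015 -1.417  0.027] w 0.0127 g 63.6 q [ 0.31  0.21 -0.48  2.18  0.14  0.78 -0.31]
```

Request:
carry_out([
  [0,0.0004,0,0,0.008],
  [0,0.0008,0,0,0.008],
  [0,0.0012,0,0,0.008],
  [0,0.0012,0,0,0.008],
  [0,0.0012,0,0,0.008],
  [0,0.0012,0,0,0.008],
  [0,0.0012,0,0,0.008],
  [0,0.0012,0,0,0.008],
])

```text
clock: 22.8
tcp_pos: [0.4245, -0.0077, 0.3251]
orientation: [2.269, 2.172, 0.001]
contact_force: [2.7, 0.7, 6.1]
grip_width: 0.0127
gripper_force: 63.6
```

Run:
```python
from h import *
st()
```

```text
t 22.8 tcp [ 0.4245 -0.0077  0.3251] yAng -0.044 tilt 0.001 F [2.67 0.69 6.1 ] M [ 0.074 -1.019  0.04 ] w 0.0127 g 63.6 q [ 0.31  0.21 -0.48  2.18  0.14  0.78 -0.31]
```

Request:
carry_out([
  [0,0.0005,0,0,0.008],
  [0,0.001,0,0,0.008],
  [0,0.001,-0.0004,0,0.008],
  [0,0.001,-0.0008,0,0.008],
  [0,0.001,-0.001,0,0.008],
  [0,0.001,-0.001,0,0.008],
  [0,0.001,-0.001,0,0.008],
  [0,0.001,-0.001,0,0.008],
])

```text
clock: 23.6
tcp_pos: [0.4251, -0.0078, 0.3258]
orientation: [-2.269, -2.172, 0.001]
contact_force: [2.2, 0.9, 5.7]
grip_width: 0.0128
gripper_force: 63.4
```

Run:
```python
from h import *
st()
```

```text
t 23.6 tcp [ 0.4251 -0.0078  0.3258] yAng -0.044 tilt 0.001 F [2.21 0.87 5.72] M [ 0.267 -0.557  0.016] w 0.0128 g 63.4 q [ 0.31  0.21 -0.48  2.18  0.14  0.78 -0.31]
```

Request:
carry_out([
  [0,0.0002,-0.0003,0,0.008],
  [0,0.0004,-0.0006,0,0.008],
  [0,0.0004,-0.0009,0,0.008],
  [0,0.0004,-0.001,0,0.008],
  [0,0.0004,-0.001,0,0.008],
  [0,0.0004,-0.001,0,0.008],
  [0,0.0004,-0.001,0,0.008],
  [0,0.0004,-0.001,0,0.008],
])

```text
clock: 24.4
tcp_pos: [0.4251, -0.008, 0.3262]
orientation: [-2.269, -2.171, 0.002]
contact_force: [3.2, 3.3, -17.1]
grip_width: 0.0126
gripper_force: 60.3
```

Run:
```python
from h import *
st()
```

```text
t 24.4 tcp [ 0.4251 -0.008   0.3262] yAng -0.044 tilt 0.002 F [  3.21   3.33 -17.14] M [ 0.628 -1.213  0.008] w 0.0126 g 60.3 q [ 0.31  0.21 -0.48  2.18  0.14  0.79 -0.3 ]
```

Request:
carry_out([
  [0,0,0.0004,0,0.008],
  [0,0,0.0008,0,0.008],
  [0,0,0.0008,0,0.008],
  [0,0,0.0008,0,0.014],
  [0,0,0.0008,0,0.016],
  [0,0,0.0008,0,0.02],
  [0,0,0.0008,0,0.026],
  [0,0,0.0008,0,0.034],
], force=20)

```text
clock: 25.2
tcp_pos: [0.426, -0.0081, 0.3266]
orientation: [2.27, 2.171, 0.001]
contact_force: [-0.6, 0.9, 0.3]
grip_width: 0.0342
gripper_force: 0.0
```

Request:
carry_out([
  [0,0,0,0,0.045],
  [0,0,0,0,0.045],
  [0,0,-0.01,0,0.045],
  [0,0,-0.025,0,0.045],
  [0,0,-0.05,0,0.045],
  [0,0,-0.08,0,0.045],
  [0,0,-0.1,0,0.045],
  [0,0,-0.1,0,0.045],
])

```text
clock: 26.0
tcp_pos: [0.4265, -0.0076, 0.4294]
orientation: [2.267, 2.169, 0.007]
contact_force: [0.8, 0.6, -0.8]
grip_width: 0.0451
gripper_force: 0.0
```

Run:
```python
from h import *
st()
s=grab("side"); im=np.zeros((480,800,3),np.uint8)
im[:,:480]=cv2.resize(s[240:360,190:310],(480,480),interpolation=cv2.INTER_CUBIC)
im[:240,480:]=cv2.resize(s[110:270,150:363],(320,240))
cv2.imwrite("pics/end.png",im)
```

```text
t 26.0 tcp [ 0.4265 -0.0076  0.4294] yAng -0.044 tilt 0.006 F [ 0.82  0.6  -0.84] M [ 0.034 -0.044 -0.003] w 0.0451 g 0.0 q [ 0.35  0.06 -0.49  2.06  0.04  1.02 -0.2 ]
```

View pics/end.png

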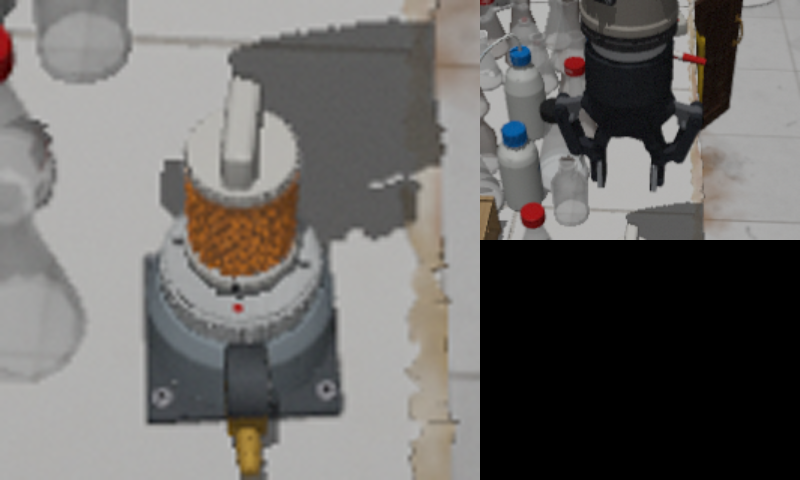

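The picture shows the cartridge upright in the collar. Its wing runs along y and its black lug mark at (236,288) lines up with the red dot at (238,308). The gripper is clear, and the spring force, stop torque and hard upward stop all agree with the lock, so I'm handing in.

```bash
python3 -c "
from bench import r
print(r.hand_in())"
```

```text
the job is handed in; nothing more can be done
None
```

The fresh cartridge is in the dryer socket: I pressed it home, turned it clockwise to the stop and let it rise into its lock. I then withdrew the gripper and handed the job in at about 26 s; no verdict came back.

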